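Turn the swing gauges home in the gauge case

TASK

Lift the clear lid of the gauge case open until it rests back on its stop. Then push each of the two swing gauges round on its post, without lifting it off, until its flat meets the key and it drops fully home; leave the lid open and the jar, mug and bowl where they stand.

Things in the scene. Friction and masses are not known exactly. Their poses are not given: they have to be found in the camera images.
- case: Open plywood case, 180 mm (x) by 330 mm (y) by 75 mm high, walls and floor 5 mm, fixed to the bench. Origin: centre of its underside; z up, +x towards the hinge side (away from the robot), y along its long side. Two posts stand on its floor, at (-5, 78) mm and (-5, -78) mm from its origin; which one is where varies.
- lid (a joint): Hinge of the clear 6 mm plastic lid (180 by 330 mm, 0.2 kg) along the case's far rim. 0 rad closed, grows as it opens, 1.8 rad resting on its stop. It falls shut if let go below about 1.5 rad, and back to its stop beyond.
- lid_handle (a point): Grip point of the black knob on the lid: the middle of its round head (28 mm across, 16 mm high, on a thinner neck), 35 mm above the lid's outer face, 150 mm from the hinge axis. The knob can pivot between two fingers that close along the case's y, so the gripper may keep pointing down all the way.
- lid_hinge (a point): Middle of the lid's hinge axis, on the lid's underside, 90 mm to +x of the case's origin, 75.5 mm above the bench. The axis runs along the case's y; its own axes turn with the lid.
- post_a: Fixed post of gauge_narrow. Origin: underside centre. Base disc 42 mm across; boss, radius 15, top at 20 mm, its flat on +x; pin 12.4 mm across to 60 mm. A base lug, 34 mm out, marks +x. A stop pin (8 mm across, 50 tall, 52 mm out, 50 degrees clockwise of +x from above) blocks the raised bar: turn it clockwise from its start to +x, 50 to 230 degrees. All else is 75 mm off.
- post_b: Fixed post of gauge_wide. Origin: underside centre. Base disc 42 mm across; boss, radius 15, top at 20 mm, its flat on +x; pin 12.4 mm across to 60 mm. A base lug, 34 mm out, marks +x. A stop pin (8 mm across, 50 tall, 52 mm out, 50 degrees anticlockwise of +x from above) blocks the raised bar: turn it anticlockwise from its start to +x, 50 to 230 degrees. All else is 75 mm off.
- gauge_narrow: Swing gauge on post_a: aluminium hub 42 mm across, 32 tall, one steel bar 8 mm wide, 20 to 30 mm above its underside, tip 68 mm from the axis. Origin: centre of the hub's underside; +x along the bar, the D-bore's flat on that side; z up. Starts riding on the boss (origin 20 mm above the post's); turns freely; within 0.06 rad of the post's +x it drops home (origin 4 mm above the post's).
- gauge_wide: Swing gauge on post_b: aluminium hub 42 mm across, 32 tall, one steel bar 14 mm wide, 20 to 30 mm above its underside, tip 68 mm from the axis. Origin: centre of the hub's underside; +x along the bar, the D-bore's flat on that side; z up. Starts riding on the boss (origin 20 mm above the post's); turns freely; within 0.06 rad of the post's +x it drops home (origin 4 mm above the post's).
- jar: Small glass jar with a steel cap, 28 mm across, 45 mm tall, standing in the case by the middle of the front wall. Not to be disturbed. Origin: centre of its underside.
- mug: Terracotta mug, 80 mm across, 90 mm tall, on the bench to the left of the case. Not to be disturbed. Origin: centre of its underside.
- bowl: White bowl, 110 mm across, 50 mm tall, on the bench to the right of the case. Not to be disturbed. Origin: centre of its underside.

How it is judged (in metres and radians):
On the way:
1. the lid is open on its stop (value of joint lid above 1.72 rad), for 0.2 s.
At the end, for the whole second after the job is handed in: Lid open on its stop (over 1.72 rad); both gauges home on their posts: underside within 2.5 mm of the seat, within 4 mm of the axis, bar within 0.25 rad of the flat's direction, upright within 0.1 rad, at rest; jar within 20 mm, mug and bowl within 30 mm of their starts (value of joint lid above 1.72 rad and z of gauge_narrow in the frame of post_a below 0.0065 m and horizontal distance between gauge_narrow and post_a below 0.004 m and angle between the x axis of gauge_narrow and the x axis of post_a, either way round below 0.25 rad and angle between each of gauge_narrow, gauge_wide's own z axis and vertical below 0.1 rad and linear speed of each of gauge_narrow, gauge_wide below 0.02 m/s and z of gauge_wide in the frame of post_b below 0.0065 m and horizontal distance between gauge_wide and post_b below 0.004 m and angle between the x axis of gauge_wide and the x axis of post_b, either way round below 0.25 rad and distance of jar from where it was at the start of the episode below 0.02 m and distance of each of mug, bowl from where it was at the start of the episode below 0.03 m); the robot touches nothing.
It fails at once if gauge_narrow is lifted more than 10 mm above where it rides on the boss (z of gauge_narrow in the frame of post_a above 0.03 m).
It fails at once if gauge_wide is lifted more than 10 mm above where it rides on the boss (z of gauge_wide in the frame of post_b above 0.03 m).
It fails at once if the jar is knocked away or tipped (distance of jar from where it was at the start of the episode above 0.02 m or angle between jar's own z axis and vertical above 0.5 rad).
It fails at once if the mug is knocked away or tipped (distance of mug from where it was at the start of the episode above 0.03 m or angle between mug's own z axis and vertical above 0.5 rad).
It fails at once if the bowl is knocked away or tipped (distance of bowl from where it was at the start of the episode above 0.03 m or angle between bowl's own z axis and vertical above 0.5 rad).
It also fails if it takes over 67 s, if anything falls off the work surface, if the arm or the gripper's body presses on something with over 40 N, if the wrist force passes 120 N, or if a joint passes its speed limit or range.

ROBOT

A 6-joint arm with a two-finger parallel gripper is mounted at the origin on the work surface. World frame = base frame: x ahead of the robot, y to its left, z up, the work surface at z = 0. Lengths are in m, angles in degrees, forces in N, time in s.
With the tool pointing down it reaches from about 0.3 to 0.75 m from the base axis. Payload 8.5 kg.
Tool frame: the origin (TCP) lies on the centre line of the jaws, within the pads' length; the fingertips stand 19 mm ahead of it and the grasp point (between the pads) is the TCP (env.tcp_to_tips is the z of the fingertips in the tool frame, in m); z points along the fingers, y is the line along which they close (so a half turn about z gives the same grasp; the last joint's range is limited). The gripper opens to 85 mm and grips with 20 to 120 N. Pads are 22 mm wide; open, the fingers measure 114 mm over their backs; the gripper's body (76 mm by 85 mm) begins 54 mm behind the grasp point. The pads swing forward as they close: fully open they stand 13 mm farther back than shut.
Start: joints at [-85.216, 21.807, 74.336, -0, 83.858, -12.336], TCP at [0.162, -0.526, 0.25] pointing down, gripper open.
Joint ranges: [-178.18, 178.18], [-50.72, 133.34], [12.68, 142.11], [-81.47, 261.47], [9.98, 163.14], [-165.26, 165.26]. Speed limits (degrees/s): [136.94, 136.94, 180, 180, 180, 180].

INTERFACE

Orientations are given as a 3x3 rotation matrix whose columns are the frame's x, y, z axes.
In Python, from rig import env gives the robot as it stands.
- The arm moves only by the tool servo_tool, never from a script. Its argument "steps" is a list of rows, each an object of numbers: "tx", "ty", "tz": the shift along the world's x, y, z in cm; "yaw": the turn about the world's z in degrees; "claw": the finger opening in cm, from 0 to 8.54. In form: [{"tx": .., "ty": .., "tz": .., "yaw": .., "claw": ..}, ...]. A call has 1 to 20 rows; each row shifts and turns the commanded pose from where the row before left it; what a row does not reach is not made up. A row lasts 1/10 s, in which the tool goes at most 50 mm and 8.59 degrees, less where a joint would pass 70% of its speed; a pose out of reach is approached as far as the arm can. A call with a gripper value outside its range is refused whole. The fingers move at their own pace and stop on an object; "newtons" is the grip in N (left out, the last holds). Time passes only in rows, so rows that do not move let the fingers close. It gives the time, the measured TCP pose, the force, the opening and the grip force at its end, in the units of the state.
- env.observe(): the state, without advancing time (a new reading comes with each control period).
- env.get_image(name): name is "side" or "top"; returns (picture, depth): 420x560x3 uint8, red, green, blue; 420x560 float32, m along the optical axis (not along the pixel's ray), 0 where there is no reading.
- env.camera_model(name): a dict with "fovy" (degrees; the focal length in pixels is half the picture's height over the tangent of half this angle, whatever the lens; pixels are square), "cx", "cy" (the principal point, pixels), "dist_coeffs" ([k1, k2, p1, p2, k3] as OpenCV has them; the pictures are not rectified), "T" (4x4, takes a point from camera to world coordinates). Camera axes: x right, y down, z forward; pixel columns grow to the right and rows downward; lengths in m; the calibration is good to about 2 mm. A picture is of the moment at which its call begins. camera_model takes no time and is no camera call.
- env.close_job(): hands the job in; it is judged then, once.
The state is a dict: "time_s": time; "q": joint angles; "qvel": joint speeds; "joint_efforts": joint torques, N m; "position": TCP position; "tool_rot": TCP orientation; "ft_force": force on the tool from outside, world axes, zero at the start; "wrist_torque": the same for the moment, N m; "grip_width": finger opening in m; "gripper_force": force on a finger pad.
Only numpy, scipy, OpenCV 4.12 (cv2) and the standard library are available. Lean on these libraries where they do the work, as an engineer would, in place of code of your own. Each camera call takes 0.05 s, during which the arm holds its last target. There are 200 camera calls.

## Working session

There is one attempt and no reset: what is moved stays moved. The work goes in short steps, Python scripts to look and compute and a tool call to move; the robot and the scene stay as the last step left them, time stands still between calls to the robot, and variables do not carry over. Pictures are saved under pics/ and viewed, at most 13 in all, crops included, and the job is handed in when it is done.

Besides the shell and the picture viewer there is one more tool, called after ">>>" by a JSON object that holds its "name" and its "arguments". servo_tool: Moves the arm, as the interface text tells. Its arguments: {"type":"object","properties":{"steps":{"type":"array"},"newtons":{"type":"number"}},"required":["steps"]}

```bash
mkdir -p pics; ls; cat > h.py <<'E'
import numpy as np, cv2
from rig import env
def K(n):
    m=env.camera_model(n); f=210/np.tan(np.radians(m["fovy"])/2)
    return np.array([[f,0,m["cx"]],[0,f,m["cy"]],[0,0,1]]),np.array(m["dist_coeffs"],float),np.array(m["T"])
def ray(n,px):
    k,d,T=K(n); p=cv2.undistortPoints(np.array(px,float).reshape(-1,1,2),k,d).reshape(-1,2)
    return T[:3,3],np.c_[p,np.ones(len(p))]@T[:3,:3].T
def onplane(n,px,z):
    o,r=ray(n,px); return o+r*((z-o[2])/r[:,2])[:,None]
def proj(n,P):
    k,d,T=K(n); Ti=np.linalg.inv(T); r,_=cv2.Rodrigues(Ti[:3,:3])
    return cv2.projectPoints(np.array(P,float).reshape(-1,1,3),r,Ti[:3,3],k,d)[0].reshape(-1,2)
def snap(n,name):
    im,dep=env.get_image(n); cv2.imwrite(f"pics/{name}.png",im[:,:,::-1]); np.save(f"pics/{name}.npy",dep); return im,dep
E
python3 - <<'E'
from h import *
for n in("top","side"):
    snap(n,n+"0"); print(n,np.round(K(n)[2],3).tolist(),K(n)[0][0,0])
E
```

```text
pics
top [[-0.009, -0.98, 0.197, 0.204], [-1.0, 0.007, -0.013, 0.016], [0.012, -0.198, -0.98, 1.775], [0.0, 0.0, 0.0, 1.0]] 544.8919266223089
side [[-0.726, -0.408, 0.554, -0.035], [-0.688, 0.413, -0.597, 0.593], [0.014, -0.814, -0.581, 0.673], [0.0, 0.0, 0.0, 1.0]] 401.7022629637009
```

View pics/top0.png

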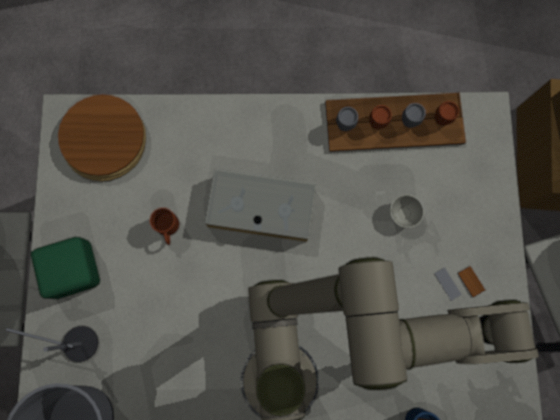

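View pics/side0.png

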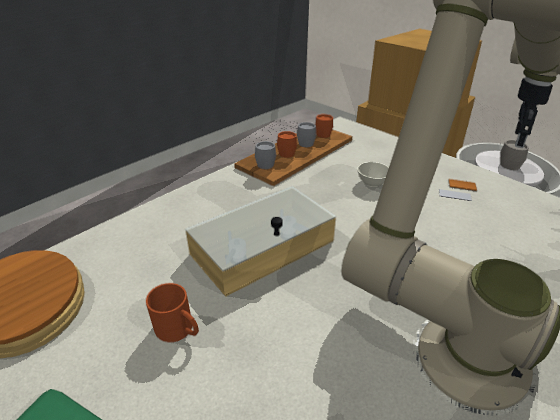

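The top view shows the case with corners near (216,173), (314,186), (306,240) and (207,230), and the knob at (257,219). In the side view the knob is at (277,222). The mug is on the left and the bowl on the right.

```bash
python3 - <<'E'
from h import *
def blob(n,box):
    im=cv2.imread(f"pics/{n}0.png"); x0,y0,x1,y1=box; g=im[y0:y1,x0:x1].max(2)
    m=(g<50).astype(np.uint8); c=cv2.connectedComponentsWithStats(m)
    for i in range(1,c[0]):
        if c[2][i,4]>8: print(n,c[2][i]+[x0,y0,0,0,0],c[3][i]+[x0,y0])
blob("top",(240,205,275,232)); blob("side",(262,205,292,245))
a,ra=ray("top",[257.3,219.3]); b,rb=ray("side",[277,222])
s=np.linalg.lstsq(np.c_[ra[0],-rb[0]],b-a,rcond=None)[0]; print("tri",a+ra[0]*s[0],b+rb[0]*s[1])
im=cv2.imread("pics/top0.png"); cv2.imwrite("pics/c0.png",cv2.resize(im[160:250,195:325],None,fx=6,fy=6,interpolation=cv2.INTER_CUBIC))
im=cv2.imread("pics/side0.png"); cv2.imwrite("pics/c1.png",cv2.resize(im[180:300,175:345],None,fx=4.5,fy=4.5,interpolation=cv2.INTER_CUBIC))
E
```

```text
top [254 216   7   8  47] [257.17021277 219.42553191]
side [271 217  11  19 132] [276.15909091 224.32575758]
tri [0.48795891 0.05928581 0.111509  ] [0.48862751 0.05980865 0.11163648]
```

View pics/c0.png

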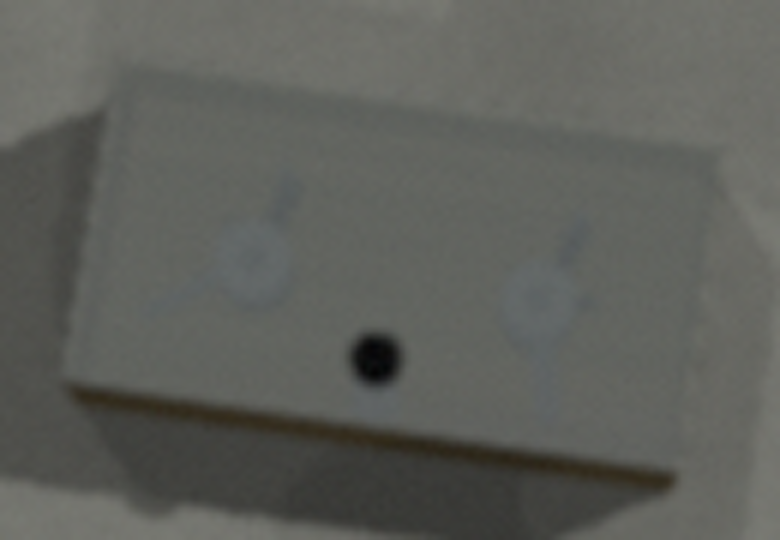

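View pics/c1.png

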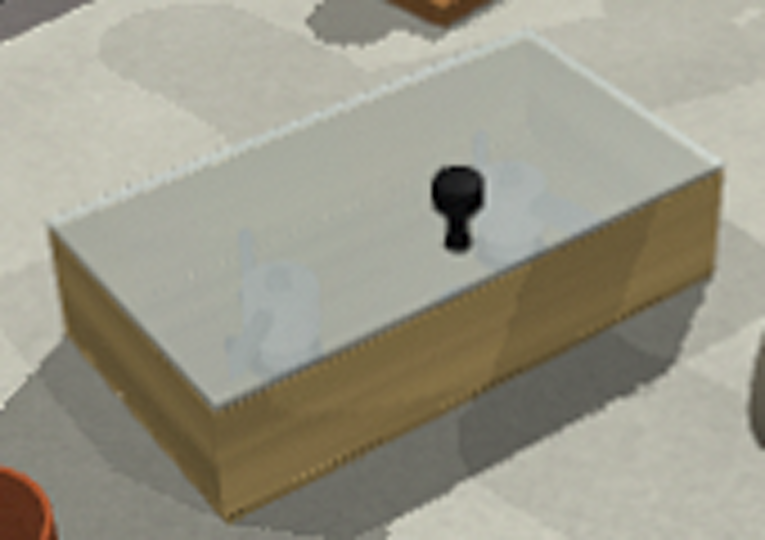

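The close-ups show two hubs: left at (252,265) in the crop with its bar to the lower left, right at (540,300) with its bar downwards. Both stop pins are at the upper right of their hubs. The lid corners are clear enough to measure.

```bash
python3 - <<'E'
from h import *
f=lambda p:(np.array(p,float)+.5)/6-.5+[195,160]
g=lambda p:(np.array(p,float)+.5)/4.5-.5+[175,180]
C=onplane("top",f([[70,382],[675,468],[712,152],[120,68]]),.0815); print(np.round(C,4)); 
print("side",np.round(S:=onplane("side",g([[218,408],[722,165],[527,32],[50,225]]),.0795),4))
for c in(C,S): 
    v=c[0]-c[1]; w=c[3]-c[2]; print(c.mean(0),np.degrees(np.arctan2(-v[0],v[1])),np.degrees(np.arctan2(-w[0],w[1])),np.linalg.norm(v),np.linalg.norm(w),np.linalg.norm(c[0]-c[3]))
print("knob",onplane("top",[[257.17,219.43]],.1165))
for nm,p,z in (("L hub",[252,262],.05),("L bar tip",[148,308],.05),("L pin",[290,182],.055),("R hub",[540,300],.05),("R bartip",[545,415],.05),("R pin",[580,225],.055),("Rlug",[588,302],.01)): print(nm,np.round(onplane("top",f([p]),z),4))
print(proj("top",[[.49,.06,0]]))
print(env.observe()["time_s"])
E
```

```text
[[ 0.4817  0.2203  0.0815]
 [ 0.4339 -0.0957  0.0815]
 [ 0.6032 -0.1188  0.0815]
 [ 0.6512  0.1965  0.0815]]
side [[ 0.4805  0.231   0.0795]
 [ 0.4312 -0.0904  0.0795]
 [ 0.6045 -0.1166  0.0795]
 [ 0.6533  0.2051  0.0795]]
[0.54248556 0.05057542 0.0815    ] -8.597158151034154 -8.660990406193013 0.31959972376522405 0.3189218509505615 0.17116855176475182
[0.54239865 0.05726225 0.0795    ] -8.72381541634328 -8.639233828809935 0.32513451606162436 0.3253598104956988 0.174738581853521
knob [[0.48670433 0.05955836 0.1165    ]]
L hub [[0.5514 0.1276 0.05  ]]
L bar tip [[0.5267 0.1831 0.05  ]]
L pin [[0.5943 0.1071 0.055 ]]
R hub [[ 0.5296 -0.0271  0.05  ]]
R bartip [[ 0.4671 -0.029   0.05  ]]
R pin [[ 0.5695 -0.0489  0.055 ]]
Rlug [[ 0.5358 -0.0544  0.01  ]]
[[257.96469887 224.37325784]]
0.1
```

```bash
python3 - <<'E'
from h import *
o=env.observe(); print(o["position"],np.round(o["tool_rot"],4).tolist(),o["grip_width"])
y=np.array(o["tool_rot"])[:,1]; a=np.degrees(np.arctan2(y[1],y[0])); print("tool y heading",a,"need",81.35-a,"q6",o["q"][5])
print(np.round((np.array([.4867,.0595])-o["position"][:2])*100,2))
E
```

```text
[ 0.16188733 -0.52539704  0.24977623] [[0.9557, 0.2944, -0.0001], [0.2944, -0.9557, 0.0013], [0.0003, -0.0012, -1.0]] 0.08556801279639621
tool y heading -72.88014197454865 need 154.23014197454864 q6 -12.335710649860367
[32.48 58.49]
```

>>> {"name": "servo_tool", "arguments": {"steps": [{"tx":1.62,"ty":2.92,"yaw":-1.3,"claw":6},{"tx":1.62,"ty":2.92,"yaw":-1.3},{"tx":1.62,"ty":2.92,"yaw":-1.3},{"tx":1.62,"ty":2.92,"yaw":-1.3},{"tx":1.62,"ty":2.92,"yaw":-1.3},{"tx":1.62,"ty":2.92,"yaw":-1.3},{"tx":1.62,"ty":2.92,"yaw":-1.3},{"tx":1.62,"ty":2.92,"yaw":-1.3},{"tx":1.62,"ty":2.92,"yaw":-1.3},{"tx":1.62,"ty":2.92,"yaw":-1.3},{"tx":1.62,"ty":2.92,"yaw":-1.3},{"tx":1.62,"ty":2.92,"yaw":-1.3},{"tx":1.62,"ty":2.92,"yaw":-1.3},{"tx":1.62,"ty":2.92,"yaw":-1.3},{"tx":1.62,"ty":2.92,"yaw":-1.3},{"tx":1.62,"ty":2.92,"yaw":-1.3},{"tx":1.62,"ty":2.92,"yaw":-1.3},{"tx":1.62,"ty":2.92,"yaw":-1.3},{"tx":1.62,"ty":2.92,"yaw":-1.3},{"tx":1.62,"ty":2.92,"yaw":-1.1}]}}

```text
invalid input at $.steps[0]: expected keys tx, ty, tz, yaw, claw
```

>>> {"name": "servo_tool", "arguments": {"steps": [{"tx":1.62,"ty":2.92,"tz":0,"yaw":-1.3,"claw":6},{"tx":1.62,"ty":2.92,"tz":0,"yaw":-1.3,"claw":6},{"tx":1.62,"ty":2.92,"tz":0,"yaw":-1.3,"claw":6},{"tx":1.62,"ty":2.92,"tz":0,"yaw":-1.3,"claw":6},{"tx":1.62,"ty":2.92,"tz":0,"yaw":-1.3,"claw":6},{"tx":1.62,"ty":2.92,"tz":0,"yaw":-1.3,"claw":6},{"tx":1.62,"ty":2.92,"tz":0,"yaw":-1.3,"claw":6},{"tx":1.62,"ty":2.92,"tz":0,"yaw":-1.3,"claw":6},{"tx":1.62,"ty":2.92,"tz":0,"yaw":-1.3,"claw":6},{"tx":1.62,"ty":2.92,"tz":0,"yaw":-1.3,"claw":6},{"tx":1.62,"ty":2.92,"tz":0,"yaw":-1.3,"claw":6},{"tx":1.62,"ty":2.92,"tz":0,"yaw":-1.3,"claw":6},{"tx":1.62,"ty":2.92,"tz":0,"yaw":-1.3,"claw":6},{"tx":1.62,"ty":2.92,"tz":0,"yaw":-1.3,"claw":6},{"tx":1.62,"ty":2.92,"tz":0,"yaw":-1.3,"claw":6},{"tx":1.62,"ty":2.92,"tz":0,"yaw":-1.3,"claw":6},{"tx":1.62,"ty":2.92,"tz":0,"yaw":-1.3,"claw":6},{"tx":1.62,"ty":2.92,"tz":0,"yaw":-1.3,"claw":6},{"tx":1.62,"ty":2.92,"tz":0,"yaw":-1.3,"claw":6},{"tx":1.62,"ty":2.92,"tz":0,"yaw":-1.1,"claw":6}]}}

```text
time_s: 2.1
position: [0.4863, 0.0598, 0.2501]
tool_rot: [[0.988, -0.152, -0.001], [-0.152, -0.988, 0.0], [-0.001, 0.0, -1.0]]
ft_force: [-0.6, -1.5, -0.3]
grip_width: 0.0597
gripper_force: 0.0
```

>>> {"name": "servo_tool", "arguments": {"steps": [{"tx":0,"ty":0,"tz":-2,"yaw":0,"claw":6},{"tx":0,"ty":0,"tz":-3,"yaw":0,"claw":6},{"tx":0,"ty":0,"tz":-3,"yaw":0,"claw":6},{"tx":0,"ty":0,"tz":-2.3,"yaw":0,"claw":6},{"tx":0,"ty":0,"tz":-1.5,"yaw":0,"claw":6},{"tx":0,"ty":0,"tz":-1,"yaw":0,"claw":6},{"tx":0,"ty":0,"tz":-0.5,"yaw":0,"claw":6},{"tx":0,"ty":0,"tz":0,"yaw":0,"claw":2},{"tx":0,"ty":0,"tz":0,"yaw":0,"claw":2},{"tx":0,"ty":0,"tz":0,"yaw":0,"claw":2},{"tx":0,"ty":0,"tz":0,"yaw":0,"claw":2},{"tx":0,"ty":0,"tz":0,"yaw":0,"claw":2},{"tx":0,"ty":0,"tz":0,"yaw":0,"claw":2}], "newtons": 30}}

```text
time_s: 3.4
position: [0.4869, 0.0641, 0.1189]
tool_rot: [[0.988, -0.152, 0.005], [-0.152, -0.988, 0.011], [0.003, -0.012, -1.0]]
ft_force: [5.3, 38.9, 4.6]
grip_width: 0.0267
gripper_force: 30.2
```

```bash
python3 - <<'E'
import numpy as np
ex=np.array([np.cos(np.radians(-8.65)),np.sin(np.radians(-8.65))])
th=np.radians(np.linspace(0,101,29)); p=th+np.arctan2(41,150); R=15.55
x=-R*np.cos(p); z=R*np.sin(p)
for d,dz in zip(np.diff(x),np.diff(z)): print(np.round([d*ex[0],d*ex[1],dz],2).tolist())
E
```

```text
[0.28, -0.04, 0.94]
[0.34, -0.05, 0.92]
[0.4, -0.06, 0.89]
[0.45, -0.07, 0.86]
[0.51, -0.08, 0.83]
[0.56, -0.08, 0.8]
[0.61, -0.09, 0.76]
[0.65, -0.1, 0.72]
[0.7, -0.11, 0.68]
[0.74, -0.11, 0.63]
[0.77, -0.12, 0.59]
[0.81, -0.12, 0.54]
[0.84, -0.13, 0.48]
[0.87, -0.13, 0.43]
[0.89, -0.14, 0.37]
[0.92, -0.14, 0.32]
[0.93, -0.14, 0.26]
[0.95, -0.14, 0.2]
[0.96, -0.15, 0.14]
[0.96, -0.15, 0.07]
[0.97, -0.15, 0.01]
[0.97, -0.15, -0.05]
[0.96, -0.15, -0.11]
[0.95, -0.14, -0.17]
[0.94, -0.14, -0.23]
[0.92, -0.14, -0.29]
[0.9, -0.14, -0.35]
[0.88, -0.13, -0.41]
```

>>> {"name": "servo_tool", "arguments": {"steps": [{"tx":0.05,"ty":0.2,"tz":0,"yaw":0,"claw":2},{"tx":0,"ty":0.25,"tz":0,"yaw":0,"claw":2},{"tx":0,"ty":0,"tz":0,"yaw":0,"claw":2},{"tx":0,"ty":0,"tz":0,"yaw":0,"claw":2}]}}

```text
time_s: 3.8
position: [0.487, 0.0646, 0.1188]
tool_rot: [[0.989, -0.151, 0.003], [-0.151, -0.989, 0.003], [0.003, -0.004, -1.0]]
ft_force: [-0.4, 11.2, 6.1]
grip_width: 0.0263
gripper_force: 29.4
```

Side load is mostly gone. Now the arc.

>>> {"name": "servo_tool", "arguments": {"steps": [{"tx":0.28,"ty":0.06,"tz":0.94,"yaw":0,"claw":2},{"tx":0.34,"ty":-0.05,"tz":0.92,"yaw":0,"claw":2},{"tx":0.4,"ty":-0.06,"tz":0.89,"yaw":0,"claw":2},{"tx":0.45,"ty":-0.07,"tz":0.86,"yaw":0,"claw":2},{"tx":0.51,"ty":-0.08,"tz":0.83,"yaw":0,"claw":2},{"tx":0.56,"ty":-0.08,"tz":0.8,"yaw":0,"claw":2},{"tx":0.61,"ty":-0.09,"tz":0.76,"yaw":0,"claw":2},{"tx":0.65,"ty":-0.1,"tz":0.72,"yaw":0,"claw":2},{"tx":0.7,"ty":-0.11,"tz":0.68,"yaw":0,"claw":2},{"tx":0.74,"ty":-0.11,"tz":0.63,"yaw":0,"claw":2},{"tx":0,"ty":0,"tz":0,"yaw":0,"claw":2}]}}

```text
time_s: 4.9
position: [0.5391, 0.0565, 0.1991]
tool_rot: [[0.989, -0.151, 0.001], [-0.151, -0.989, 0.001], [0.001, -0.001, -1.0]]
ft_force: [-3.1, 4.7, 2.1]
grip_width: 0.0267
gripper_force: 30.2
```

>>> {"name": "servo_tool", "arguments": {"steps": [{"tx":0.77,"ty":-0.12,"tz":0.59,"yaw":0,"claw":2},{"tx":0.81,"ty":-0.12,"tz":0.54,"yaw":0,"claw":2},{"tx":0.84,"ty":-0.13,"tz":0.48,"yaw":0,"claw":2},{"tx":0.87,"ty":-0.13,"tz":0.43,"yaw":0,"claw":2},{"tx":0.89,"ty":-0.14,"tz":0.37,"yaw":0,"claw":2},{"tx":0.92,"ty":-0.14,"tz":0.32,"yaw":0,"claw":2},{"tx":0.93,"ty":-0.14,"tz":0.26,"yaw":0,"claw":2},{"tx":0.95,"ty":-0.14,"tz":0.2,"yaw":0,"claw":2},{"tx":0.96,"ty":-0.15,"tz":0.14,"yaw":0,"claw":2},{"tx":0.96,"ty":-0.15,"tz":0.07,"yaw":0,"claw":2},{"tx":0.97,"ty":-0.15,"tz":0.01,"yaw":0,"claw":2},{"tx":0.97,"ty":-0.15,"tz":-0.05,"yaw":0,"claw":2},{"tx":0.96,"ty":-0.15,"tz":-0.11,"yaw":0,"claw":2},{"tx":0.95,"ty":-0.14,"tz":-0.17,"yaw":0,"claw":2},{"tx":0.94,"ty":-0.14,"tz":-0.23,"yaw":0,"claw":2},{"tx":0.92,"ty":-0.14,"tz":-0.29,"yaw":0,"claw":2},{"tx":0.9,"ty":-0.14,"tz":-0.35,"yaw":0,"claw":2},{"tx":0,"ty":0,"tz":0,"yaw":0,"claw":2}]}}

```text
time_s: 6.7
position: [0.6956, 0.0319, 0.2209]
tool_rot: [[0.988, -0.151, 0.004], [-0.151, -0.989, -0.0], [0.004, -0.0, -1.0]]
ft_force: [2.2, 1.0, 5.9]
grip_width: 0.0269
gripper_force: 31.0
```

>>> {"name": "servo_tool", "arguments": {"steps": [{"tx":0,"ty":0,"tz":0,"yaw":0,"claw":6},{"tx":0,"ty":0,"tz":0,"yaw":0,"claw":6},{"tx":0,"ty":0,"tz":0,"yaw":0,"claw":6},{"tx":0,"ty":0,"tz":0,"yaw":0,"claw":6},{"tx":0,"ty":0,"tz":2,"yaw":0,"claw":6},{"tx":0,"ty":0,"tz":3,"yaw":0,"claw":6},{"tx":0,"ty":0,"tz":3,"yaw":0,"claw":6},{"tx":0,"ty":0,"tz":2,"yaw":0,"claw":6},{"tx":-2,"ty":0,"tz":0,"yaw":0,"claw":6},{"tx":-3,"ty":0,"tz":0,"yaw":0,"claw":4},{"tx":-3,"ty":0,"tz":0,"yaw":0,"claw":2},{"tx":-3,"ty":0,"tz":0,"yaw":0,"claw":0},{"tx":-4,"ty":-2,"tz":0,"yaw":0,"claw":0},{"tx":-4,"ty":-3,"tz":0,"yaw":0,"claw":0},{"tx":-4,"ty":-4,"tz":0,"yaw":0,"claw":0},{"tx":-2,"ty":-4,"tz":0,"yaw":0,"claw":0},{"tx":-2,"ty":-4,"tz":0,"yaw":0,"claw":0},{"tx":0,"ty":-3,"tz":0,"yaw":0,"claw":0}]}}

```text
time_s: 8.5
position: [0.4265, -0.1646, 0.3204]
tool_rot: [[0.988, -0.153, 0.0], [-0.153, -0.988, -0.001], [0.0, 0.001, -1.0]]
ft_force: [0.1, -0.5, -0.1]
grip_width: 0.0002
gripper_force: 0.0
```

```bash
python3 - <<'E'
from h import *
im,d=snap("top","top1"); cv2.imwrite("pics/c2.png",cv2.resize(im[150:255,195:325,::-1],None,fx=5.5,fy=5.5,interpolation=cv2.INTER_CUBIC)*1)
im,d=snap("side","side1"); cv2.imwrite("pics/c3.png",cv2.resize(im[150:300,165:355,::-1],None,fx=4,fy=4,interpolation=cv2.INTER_CUBIC))
E
```

```text
(no output)
```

View pics/c2.png

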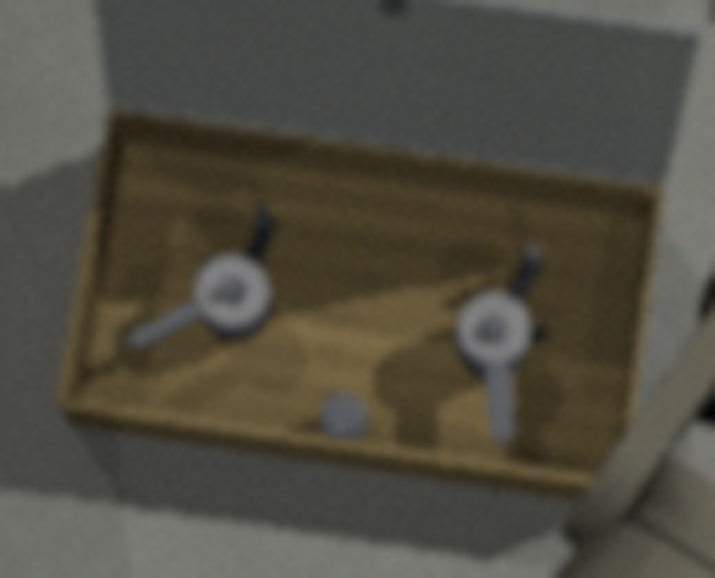

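View pics/c3.png

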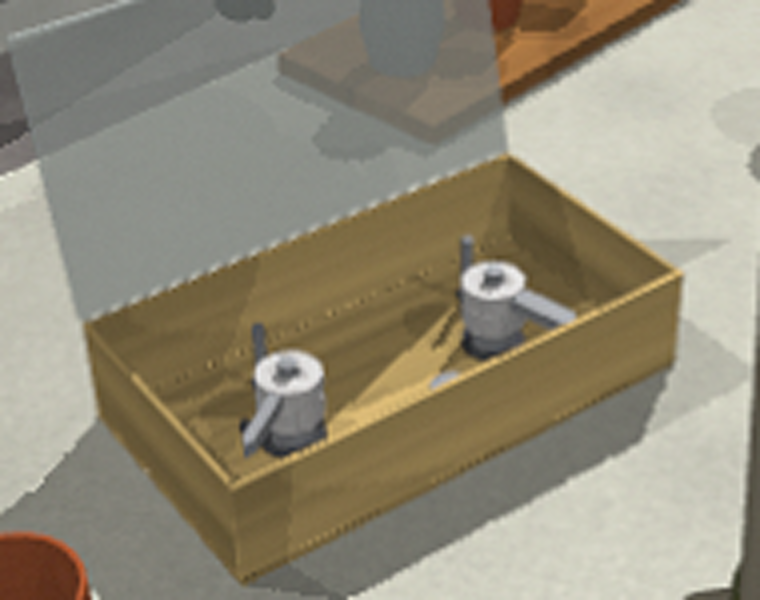

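The lid stands open, and the jar is near (345,415) in the crop. The right post has its lug at (542,333) with the pin anticlockwise of it, so it is post_b. The left lug shows in the side crop at (243,428) with the pin clockwise of it, so it is post_a.

```bash
python3 - <<'E'
from h import *
f=lambda p:(np.array(p,float)+.5)/5.5-.5+[195,150]
g=lambda p:(np.array(p,float)+.5)/4-.5+[165,150]
print("knob side",onplane("side",[[276.8,222]],.1165))
for nm,t,s,z in (("Lhub",[232,294],[290,372],.057),("Rhub",[494,332],[494,281],.057),("Lpin",[263,215],[259,329],.055),("Rpin",[533,252],[467,242],.055),
 ("Llug",None,[243,428],.012),("Rlug",[542,333],None,.012),("Ltip",[134,342],[250,445],.05),("Rtip",[502,438],[568,315],.05)):
    if t: print(nm,"top",np.round(onplane("top",f([t]),z)[0],4))
    if s: print(nm,"side",np.round(onplane("side",g([s]),z)[0],4))
    if s and t:
        a,ra=ray("top",f([t])); b,rb=ray("side",g([s])); q=np.linalg.lstsq(np.c_[ra[0],-rb[0]],b-a,rcond=None)[0]; print("  tri",np.round(a+ra[0]*q[0],4),np.round(b+rb[0]*q[1],4))
# colour segmentation of bright hub/bar
for n,box in(("top",(210,180,310,240)),):
    im=cv2.imread(f"pics/{n}1.png").astype(int); x0,y0,x1,y1=box; c=im[y0:y1,x0:x1]
    m=((c[:,:,2]-c[:,:,0]<8)&(c.max(2)>75)).astype(np.uint8); cc=cv2.connectedComponentsWithStats(m)
    for i in range(1,cc[0]):
        if cc[2][i,4]>20: print(cc[2][i]+[x0,y0,0,0,0])
E
```

```text
knob side [[0.48441554 0.06475255 0.1165    ]]
Lhub top [0.5507 0.1265 0.057 ]
Lhub side [0.5499 0.1331 0.057 ]
  tri [0.5518 0.1269 0.0513] [0.5546 0.1295 0.0521]
Rhub top [ 0.527  -0.0263  0.057 ]
Rhub side [ 0.5256 -0.0187  0.057 ]
  tri [ 0.5282 -0.0265  0.0507] [ 0.5309 -0.0244  0.0512]
Lpin top [0.5984 0.1087 0.055 ]
Lpin side [0.5969 0.1179 0.055 ]
  tri [0.6001 0.1092 0.0472] [0.6038 0.1127 0.0483]
Rpin top [ 0.5751 -0.0498  0.055 ]
Rpin side [ 0.5702 -0.0398  0.055 ]
  tri [ 0.577  -0.0502  0.0459] [ 0.5788 -0.0488  0.0462]
Llug side [0.5726 0.155  0.012 ]
Rlug top [ 0.5347 -0.0562  0.012 ]
Ltip top [0.5239 0.184  0.05  ]
Ltip side [0.5236 0.1867 0.05  ]
  tri [0.5243 0.1842 0.0476] [0.5255 0.1853 0.0479]
Rtip top [ 0.4656 -0.0304  0.05  ]
Rtip side [ 0.4739 -0.0322  0.05  ]
  tri [ 0.4649 -0.0303  0.0545] [ 0.4697 -0.027   0.0551]
[219 196  25  17 179]
[278 203  14  27 193]
[254 222   7   7  43]
```

>>> {"name": "servo_tool", "arguments": {"steps": [{"tx":0.75,"ty":2,"tz":0,"yaw":2,"claw":3.8},{"tx":1,"ty":3,"tz":-1,"yaw":2,"claw":3.8},{"tx":1,"ty":3,"tz":-2,"yaw":2,"claw":3.8},{"tx":1,"ty":3,"tz":-3,"yaw":2,"claw":3.8},{"tx":1,"ty":2,"tz":-3,"yaw":2,"claw":3.8},{"tx":0.3,"ty":1,"tz":-3,"yaw":2,"claw":3.8},{"tx":0,"ty":0,"tz":-3,"yaw":0.8,"claw":3.8},{"tx":0,"ty":0,"tz":-3,"yaw":0,"claw":3.8},{"tx":0,"ty":0,"tz":-2,"yaw":0,"claw":3.8},{"tx":0,"ty":0,"tz":-1,"yaw":0,"claw":3.8},{"tx":0,"ty":0,"tz":0,"yaw":0,"claw":3.8}]}}

```text
time_s: 9.7
position: [0.4787, -0.0226, 0.1091]
tool_rot: [[0.997, 0.072, -0.002], [0.072, -0.997, 0.001], [-0.002, -0.001, -1.0]]
ft_force: [0.1, -0.0, 0.6]
grip_width: 0.038
gripper_force: 0.0
```

```bash
python3 - <<'E'
from h import *
im,d=snap("side","side2"); cv2.imwrite("pics/c4.png",cv2.resize(im[130:310,165:355,::-1],None,fx=3.3,fy=3.3,interpolation=cv2.INTER_CUBIC))
E
```

```text
(no output)
```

View pics/c4.png

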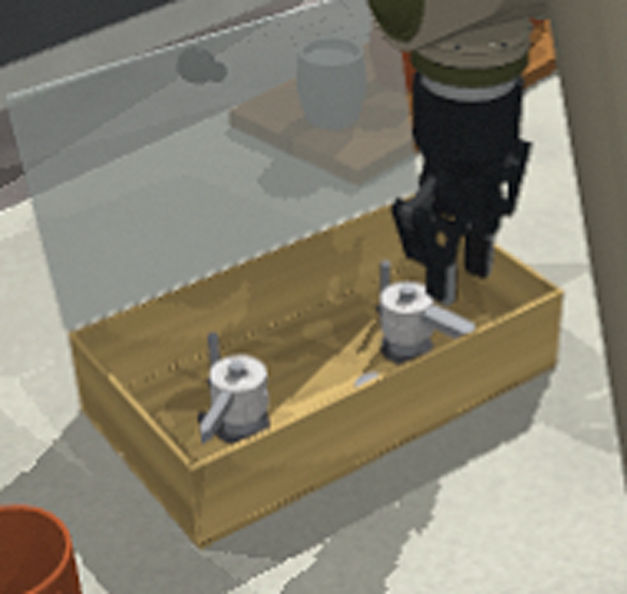

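The gripper stands over the right bar, with fingertips at (442,300) and (485,272). I'll check where the tool centre line lands at bar height.

```bash
python3 - <<'E'
from h import *
k=lambda p:((p-[165,130]+.5)*3.3-.5).round(0).tolist()
o=np.array([.4787,-.0226,.05]); t=np.array([.072,-.997,0]); 
for d in(-.026,-.019,-.01,0,.01,.019,.026): print(d,k(proj("side",o+t*d)[0]))
print("tip z",k(proj("side",[.4787,-.0226,.09])[0]), "hub",k(proj("side",[.527,-.021,.057])[0]))
E
```

```text
-0.026 [435.0, 345.0]
-0.019 [440.0, 340.0]
-0.01 [448.0, 335.0]
0 [456.0, 329.0]
0.01 [463.0, 322.0]
0.019 [470.0, 317.0]
0.026 [476.0, 313.0]
tip z [458.0, 286.0] hub [408.0, 296.0]
```

>>> {"name": "servo_tool", "arguments": {"steps": [{"tx":0,"ty":-0.3,"tz":-1,"yaw":0,"claw":3.8},{"tx":0,"ty":0,"tz":-1,"yaw":0,"claw":3.8},{"tx":0,"ty":0,"tz":-1,"yaw":0,"claw":3.8},{"tx":0,"ty":0,"tz":-1,"yaw":0,"claw":3.8},{"tx":0,"ty":0,"tz":-1,"yaw":0,"claw":3.8},{"tx":0,"ty":0,"tz":0,"yaw":0,"claw":3.8},{"tx":0,"ty":0,"tz":0,"yaw":0,"claw":2.4},{"tx":0,"ty":0,"tz":0,"yaw":0,"claw":2.4},{"tx":0,"ty":0,"tz":0,"yaw":0,"claw":2.4}], "newtons": 20}}

```text
time_s: 10.65
position: [0.4793, -0.0261, 0.0601]
tool_rot: [[0.997, 0.072, 0.001], [0.072, -0.997, -0.0], [0.001, 0.0, -1.0]]
ft_force: [-0.5, 0.1, 0.1]
grip_width: 0.0238
gripper_force: 0.0
```

```bash
cat > arc.py <<'E'
import numpy as np,sys
cx,cy,r,a0,a1,n=map(float,sys.argv[1:]); a=np.radians(np.linspace(a0,a1,int(n)+1))
p=np.c_[cx+r*np.cos(a),cy+r*np.sin(a)]*100
print("yaw/row",(a1-a0)/n,"start",p[0]); print(np.diff(p,axis=0).round(2).tolist())
E
python3 arc.py .5275 -.023 .050 -176 -96 20; python3 arc.py .5275 -.023 .050 -96 -64 20
```

```text
yaw/row 4.0 start [47.76217975 -2.64878237]
[[0.04, -0.35], [0.06, -0.34], [0.08, -0.34], [0.11, -0.33], [0.13, -0.32], [0.15, -0.31], [0.17, -0.3], [0.2, -0.29], [0.21, -0.28], [0.23, -0.26], [0.25, -0.24], [0.27, -0.22], [0.28, -0.21], [0.3, -0.18], [0.31, -0.16], [0.32, -0.14], [0.33, -0.12], [0.34, -0.1], [0.34, -0.07], [0.35, -0.05]]
yaw/row 1.6 start [52.22735768 -7.27260948]
[[0.14, -0.01], [0.14, -0.01], [0.14, -0.0], [0.14, -0.0], [0.14, 0.0], [0.14, 0.01], [0.14, 0.01], [0.14, 0.01], [0.14, 0.02], [0.14, 0.02], [0.14, 0.03], [0.14, 0.03], [0.14, 0.03], [0.13, 0.04], [0.13, 0.04], [0.13, 0.04], [0.13, 0.05], [0.13, 0.05], [0.13, 0.06], [0.13, 0.06]]
```

>>> {"name": "servo_tool", "arguments": {"steps": [{"tx":0.04,"ty":-0.35,"tz":0,"yaw":4,"claw":2.4},{"tx":0.06,"ty":-0.34,"tz":0,"yaw":4,"claw":2.4},{"tx":0.08,"ty":-0.34,"tz":0,"yaw":4,"claw":2.4},{"tx":0.11,"ty":-0.33,"tz":0,"yaw":4,"claw":2.4},{"tx":0.13,"ty":-0.32,"tz":0,"yaw":4,"claw":2.4},{"tx":0.15,"ty":-0.31,"tz":0,"yaw":4,"claw":2.4},{"tx":0.17,"ty":-0.3,"tz":0,"yaw":4,"claw":2.4},{"tx":0.2,"ty":-0.29,"tz":0,"yaw":4,"claw":2.4},{"tx":0.21,"ty":-0.28,"tz":0,"yaw":4,"claw":2.4},{"tx":0.23,"ty":-0.26,"tz":0,"yaw":4,"claw":2.4},{"tx":0.25,"ty":-0.24,"tz":0,"yaw":4,"claw":2.4},{"tx":0.27,"ty":-0.22,"tz":0,"yaw":4,"claw":2.4},{"tx":0.28,"ty":-0.21,"tz":0,"yaw":4,"claw":2.4},{"tx":0.3,"ty":-0.18,"tz":0,"yaw":4,"claw":2.4},{"tx":0.31,"ty":-0.16,"tz":0,"yaw":4,"claw":2.4},{"tx":0.32,"ty":-0.14,"tz":0,"yaw":4,"claw":2.4},{"tx":0.33,"ty":-0.12,"tz":0,"yaw":4,"claw":2.4},{"tx":0,"ty":0,"tz":0,"yaw":0,"claw":2.4}]}}

```text
time_s: 12.45
position: [0.5138, -0.0701, 0.06]
tool_rot: [[0.306, 0.952, 0.001], [0.952, -0.306, -0.0], [-0.0, 0.001, -1.0]]
ft_force: [0.6, 0.3, 0.6]
grip_width: 0.0241
gripper_force: 0.0
```

>>> {"name": "servo_tool", "arguments": {"steps": [{"tx":0.34,"ty":-0.1,"tz":0,"yaw":4,"claw":2.4},{"tx":0.34,"ty":-0.07,"tz":0,"yaw":4,"claw":2.4},{"tx":0.35,"ty":-0.05,"tz":0,"yaw":4,"claw":2.4},{"tx":0.14,"ty":-0.01,"tz":0,"yaw":1.6,"claw":2.4},{"tx":0.14,"ty":-0.01,"tz":0,"yaw":1.6,"claw":2.4},{"tx":0.14,"ty":0,"tz":0,"yaw":1.6,"claw":2.4},{"tx":0.14,"ty":0,"tz":0,"yaw":1.6,"claw":2.4},{"tx":0.14,"ty":0,"tz":0,"yaw":1.6,"claw":2.4},{"tx":0.14,"ty":0.01,"tz":0,"yaw":1.6,"claw":2.4},{"tx":0.14,"ty":0.01,"tz":0,"yaw":1.6,"claw":2.4},{"tx":0.14,"ty":0.01,"tz":0,"yaw":1.6,"claw":2.4},{"tx":0.14,"ty":0.02,"tz":0,"yaw":1.6,"claw":2.4},{"tx":0.14,"ty":0.02,"tz":0,"yaw":1.6,"claw":2.4}]}}

```text
time_s: 13.75
position: [0.5379, -0.0716, 0.0597]
tool_rot: [[-0.178, 0.984, -0.0], [0.984, 0.178, -0.0], [-0.0, -0.0, -1.0]]
ft_force: [-0.7, -0.7, 0.2]
grip_width: 0.0235
gripper_force: 0.0
```

>>> {"name": "servo_tool", "arguments": {"steps": [{"tx":0.14,"ty":0.03,"tz":0,"yaw":1.6,"claw":2.4},{"tx":0.14,"ty":0.03,"tz":0,"yaw":1.6,"claw":2.4},{"tx":0.14,"ty":0.03,"tz":0,"yaw":1.6,"claw":2.4},{"tx":0.13,"ty":0.04,"tz":0,"yaw":1.6,"claw":2.4},{"tx":0,"ty":0,"tz":0,"yaw":0,"claw":2.4}]}}

```text
time_s: 14.25
position: [0.5434, -0.0703, 0.0597]
tool_rot: [[-0.286, 0.958, 0.0], [0.958, 0.286, -0.0], [-0.0, 0.0, -1.0]]
ft_force: [-0.3, -0.3, 0.3]
grip_width: 0.024
gripper_force: 0.0
```

```bash
python3 - <<'E'
from h import *
im,d=snap("side","side3"); cv2.imwrite("pics/c5.png",cv2.resize(im[190:270,250:340,::-1],None,fx=6,fy=6,interpolation=cv2.INTER_CUBIC))
E
```

```text
(no output)
```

View pics/c5.png

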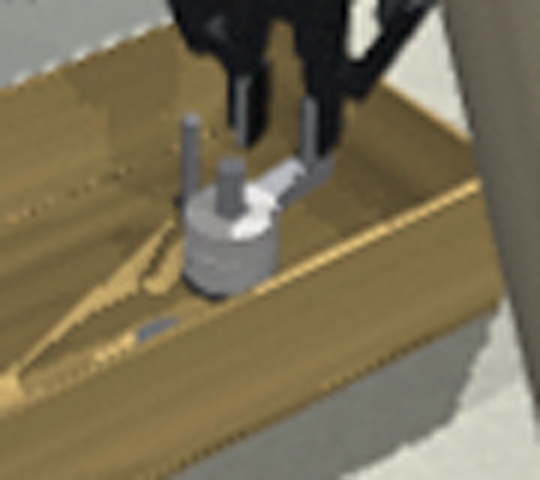

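The hub now sits low and its pin stands well proud, at (230,185) in the crop, so gauge_wide has dropped. On to the left gauge.

>>> {"name": "servo_tool", "arguments": {"steps": [{"tx":0,"ty":0,"tz":1,"yaw":0,"claw":3.4},{"tx":0,"ty":0,"tz":2,"yaw":0,"claw":3.4},{"tx":0,"ty":0,"tz":3,"yaw":0,"claw":3.4},{"tx":0,"ty":1,"tz":2,"yaw":0,"claw":3.4},{"tx":-0.15,"ty":3,"tz":0,"yaw":1,"claw":3.4},{"tx":-0.2,"ty":4,"tz":0,"yaw":1.4,"claw":3.4},{"tx":-0.2,"ty":4,"tz":0,"yaw":2,"claw":3.4},{"tx":-0.2,"ty":4,"tz":0,"yaw":2,"claw":3.4},{"tx":-0.2,"ty":4,"tz":0,"yaw":1,"claw":3.4},{"tx":-0.2,"ty":3,"tz":0,"yaw":1,"claw":3.4},{"tx":-0.2,"ty":1.6,"tz":0,"yaw":0,"claw":3.4},{"tx":0,"ty":0,"tz":-3,"yaw":0,"claw":3.4},{"tx":0,"ty":0,"tz":0,"yaw":0,"claw":3.4}]}}

```text
time_s: 15.6
position: [0.5282, 0.1753, 0.1075]
tool_rot: [[-0.421, 0.907, -0.005], [0.907, 0.421, -0.001], [0.002, -0.005, -1.0]]
ft_force: [0.5, -0.5, 0.6]
grip_width: 0.034
gripper_force: 0.0
```

```bash
python3 - <<'E'
from h import *
im,d=snap("side","side4"); c=cv2.resize(im[180:290,190:300,::-1],None,fx=5,fy=5,interpolation=cv2.INTER_CUBIC)
o=env.observe(); P=np.array(o["position"]); t=np.array(o["tool_rot"])[:,1]; P[2]=.055; print(o["position"])
for e in(-.017,0,.017):
    q=((proj("side",P+t*e)[0]-[190,180]+.5)*5-.5).astype(int); cv2.circle(c,tuple(int(v) for v in q),4,(0,0,255),-1)
cv2.imwrite("pics/c6.png",c)
E
```

```text
[0.52909659 0.17509948 0.10911889]
```

View pics/c6.png

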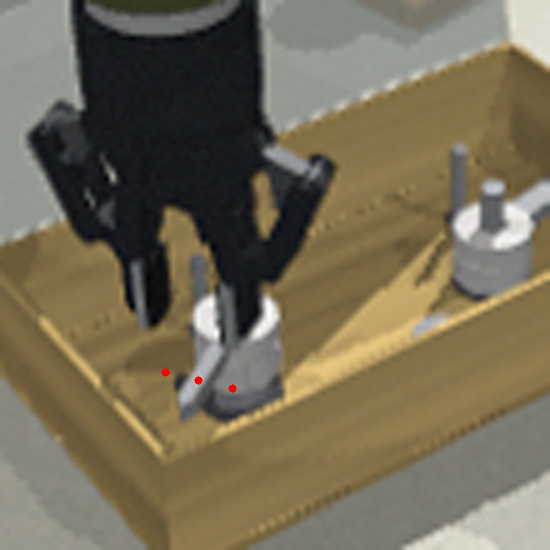

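The red dots mark the finger planes and centre at bar height. The bar at (198,380) lies on the centre dot, so I can descend. The right gauge is visibly lower on its post.

>>> {"name": "servo_tool", "arguments": {"steps": [{"tx":0,"ty":0,"tz":-1,"yaw":0,"claw":3.4},{"tx":0,"ty":0,"tz":-1,"yaw":0,"claw":3.4},{"tx":0,"ty":0,"tz":-1,"yaw":0,"claw":3.4},{"tx":0,"ty":0,"tz":-1,"yaw":0,"claw":3.4},{"tx":0,"ty":0,"tz":-0.9,"yaw":0,"claw":3.4},{"tx":0,"ty":0,"tz":0,"yaw":0,"claw":1.8},{"tx":0,"ty":0,"tz":0,"yaw":0,"claw":1.8},{"tx":0,"ty":0,"tz":0,"yaw":0,"claw":1.8}]}}

```text
time_s: 16.45
position: [0.53, 0.1757, 0.0611]
tool_rot: [[-0.421, 0.907, 0.001], [0.907, 0.421, 0.0], [-0.0, 0.001, -1.0]]
ft_force: [0.1, 0.0, 0.4]
grip_width: 0.0183
gripper_force: 0.0
```

```bash
python3 arc.py .5505 .13 .050 115 51 16; python3 arc.py .5505 .13 .050 51 19 20
```

```text
yaw/row -4.0 start [52.93690869 17.53153894]
[[0.32, 0.14], [0.33, 0.11], [0.34, 0.09], [0.34, 0.07], [0.35, 0.04], [0.35, 0.02], [0.35, -0.01], [0.35, -0.03], [0.34, -0.05], [0.34, -0.08], [0.33, -0.1], [0.33, -0.13], [0.32, -0.15], [0.31, -0.17], [0.29, -0.19], [0.28, -0.21]]
yaw/row -1.6 start [58.19660196 16.88572981]
[[0.11, -0.09], [0.1, -0.09], [0.1, -0.1], [0.1, -0.1], [0.1, -0.1], [0.09, -0.1], [0.09, -0.11], [0.09, -0.11], [0.08, -0.11], [0.08, -0.11], [0.08, -0.12], [0.08, -0.12], [0.07, -0.12], [0.07, -0.12], [0.07, -0.12], [0.06, -0.13], [0.06, -0.13], [0.05, -0.13], [0.05, -0.13], [0.05, -0.13]]
```

>>> {"name": "servo_tool", "arguments": {"steps": [{"tx":0.32,"ty":0.14,"tz":-0.1,"yaw":-4,"claw":1.8},{"tx":0.33,"ty":0.11,"tz":0,"yaw":-4,"claw":1.8},{"tx":0.34,"ty":0.09,"tz":0,"yaw":-4,"claw":1.8},{"tx":0.34,"ty":0.07,"tz":0,"yaw":-4,"claw":1.8},{"tx":0.35,"ty":0.04,"tz":0,"yaw":-4,"claw":1.8},{"tx":0.35,"ty":0.02,"tz":0,"yaw":-4,"claw":1.8},{"tx":0.35,"ty":-0.01,"tz":0,"yaw":-4,"claw":1.8},{"tx":0.35,"ty":-0.03,"tz":0,"yaw":-4,"claw":1.8},{"tx":0.34,"ty":-0.05,"tz":0,"yaw":-4,"claw":1.8},{"tx":0.34,"ty":-0.08,"tz":0,"yaw":-4,"claw":1.8},{"tx":0.33,"ty":-0.1,"tz":0,"yaw":-4,"claw":1.8},{"tx":0.33,"ty":-0.13,"tz":0,"yaw":-4,"claw":1.8},{"tx":0.32,"ty":-0.15,"tz":0,"yaw":-4,"claw":1.8},{"tx":0.31,"ty":-0.17,"tz":0,"yaw":-4,"claw":1.8},{"tx":0.29,"ty":-0.19,"tz":0,"yaw":-4,"claw":1.8},{"tx":0.28,"ty":-0.21,"tz":0,"yaw":-4,"claw":1.8},{"tx":0,"ty":0,"tz":0,"yaw":0,"claw":1.8}]}}

```text
time_s: 18.15
position: [0.5829, 0.169, 0.0602]
tool_rot: [[0.631, 0.776, 0.001], [0.776, -0.631, 0.0], [0.001, 0.001, -1.0]]
ft_force: [0.5, 0.2, -0.3]
grip_width: 0.0179
gripper_force: 0.0
```

>>> {"name": "servo_tool", "arguments": {"steps": [{"tx":0.11,"ty":-0.09,"tz":0,"yaw":-1.6,"claw":1.8},{"tx":0.1,"ty":-0.09,"tz":0,"yaw":-1.6,"claw":1.8},{"tx":0.1,"ty":-0.1,"tz":0,"yaw":-1.6,"claw":1.8},{"tx":0.1,"ty":-0.1,"tz":0,"yaw":-1.6,"claw":1.8},{"tx":0.1,"ty":-0.1,"tz":0,"yaw":-1.6,"claw":1.8},{"tx":0.09,"ty":-0.1,"tz":0,"yaw":-1.6,"claw":1.8},{"tx":0.09,"ty":-0.11,"tz":0,"yaw":-1.6,"claw":1.8},{"tx":0.09,"ty":-0.11,"tz":0,"yaw":-1.6,"claw":1.8},{"tx":0.08,"ty":-0.11,"tz":0,"yaw":-1.6,"claw":1.8},{"tx":0.08,"ty":-0.11,"tz":0,"yaw":-1.6,"claw":1.8},{"tx":0.08,"ty":-0.12,"tz":0,"yaw":-1.6,"claw":1.8},{"tx":0.08,"ty":-0.12,"tz":0,"yaw":-1.6,"claw":1.8},{"tx":0.07,"ty":-0.12,"tz":0,"yaw":-1.6,"claw":1.8},{"tx":0,"ty":0,"tz":0,"yaw":0,"claw":1.8}]}}

```text
time_s: 19.55
position: [0.5942, 0.1552, 0.0597]
tool_rot: [[0.866, 0.501, 0.0], [0.501, -0.866, -0.0], [0.0, 0.0, -1.0]]
ft_force: [0.7, 0.3, -0.6]
grip_width: 0.018
gripper_force: 0.0
```

```bash
python3 - <<'E'
from h import *
im,d=snap("side","side5"); cv2.imwrite("pics/c7.png",cv2.resize(im[180:290,190:300,::-1],None,fx=5,fy=5,interpolation=cv2.INTER_CUBIC))
E
```

```text
(no output)
```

View pics/c7.png

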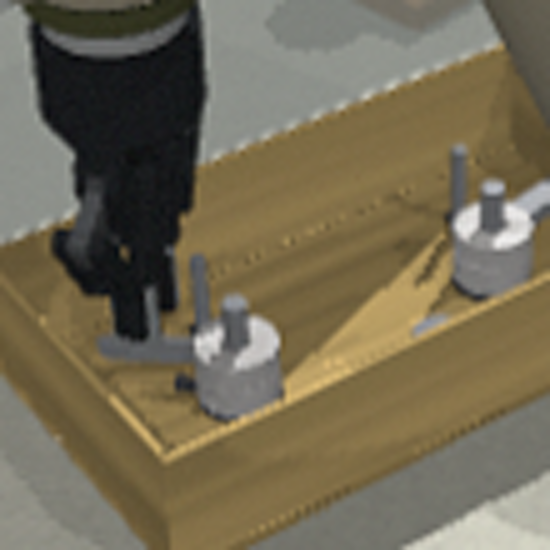

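The left hub has sunk too: its pin protrudes from (237,345) to (235,300), like the right one. I'll retract straight up and measure both heights.

>>> {"name": "servo_tool", "arguments": {"steps": [{"tx":0,"ty":0,"tz":1,"yaw":0,"claw":2.2},{"tx":0,"ty":0,"tz":2,"yaw":0,"claw":2.2},{"tx":0,"ty":0,"tz":3,"yaw":0,"claw":2.2},{"tx":0,"ty":0,"tz":3,"yaw":0,"claw":2.2},{"tx":-2,"ty":0,"tz":4,"yaw":0,"claw":2.2},{"tx":-3,"ty":-1,"tz":4,"yaw":0,"claw":2.2},{"tx":-4,"ty":-2,"tz":3,"yaw":0,"claw":2.2},{"tx":-4,"ty":-3,"tz":2,"yaw":0,"claw":2.2},{"tx":-4,"ty":-4,"tz":0,"yaw":0,"claw":2.2},{"tx":-3,"ty":-4,"tz":0,"yaw":0,"claw":2.2},{"tx":-1,"ty":-4,"tz":0,"yaw":0,"claw":2.2},{"tx":0,"ty":-4,"tz":0,"yaw":0,"claw":2.2},{"tx":0,"ty":-4,"tz":0,"yaw":0,"claw":2.2},{"tx":0,"ty":-4,"tz":0,"yaw":0,"claw":2.2},{"tx":0,"ty":-4,"tz":0,"yaw":0,"claw":2.2},{"tx":0,"ty":-2,"tz":0,"yaw":0,"claw":2.2},{"tx":0,"ty":0,"tz":0,"yaw":0,"claw":2.2}]}}

```text
time_s: 21.3
position: [0.3949, -0.1982, 0.2757]
tool_rot: [[0.866, 0.499, 0.0], [0.499, -0.866, -0.001], [-0.0, 0.001, -1.0]]
ft_force: [0.1, 0.5, -0.6]
grip_width: 0.0217
gripper_force: 0.0
```

```bash
python3 - <<'E'
from h import *
im,d=snap("top","top6"); cv2.imwrite("pics/c8.png",cv2.resize(im[150:255,195:325,::-1],None,fx=5.5,fy=5.5,interpolation=cv2.INTER_CUBIC))
im,d=snap("side","side6"); d1=np.load("pics/side1.npy")
k,_,T=K("side")
def hist(dep,c):
    ys,xs=np.mgrid[190:280,220:320]; z=dep[190:280,220:320].ravel(); px=np.c_[xs.ravel(),ys.ravel()]
    o,r=ray("side",px); P=o+r*z[:,None]; m=(z>0)&(np.hypot(P[:,0]-c[0],P[:,1]-c[1])<.017)&(np.hypot(P[:,0]-c[0],P[:,1]-c[1])>.008)&(P[:,2]>.015)
    h=np.sort(P[m,2]); return len(h),np.round(np.percentile(h,[50,75,90]),4)
for c in((.5505,.131),(.527,-.022)): print("before",hist(d1,c),"after",hist(d,c))
E
```

```text
before (78, array([0.0549, 0.0557, 0.0564])) after (79, array([0.0393, 0.0404, 0.0574]))
before (55, array([0.0552, 0.0562, 0.0567])) after (56, array([0.0396, 0.0405, 0.0419]))
```

View pics/c8.png

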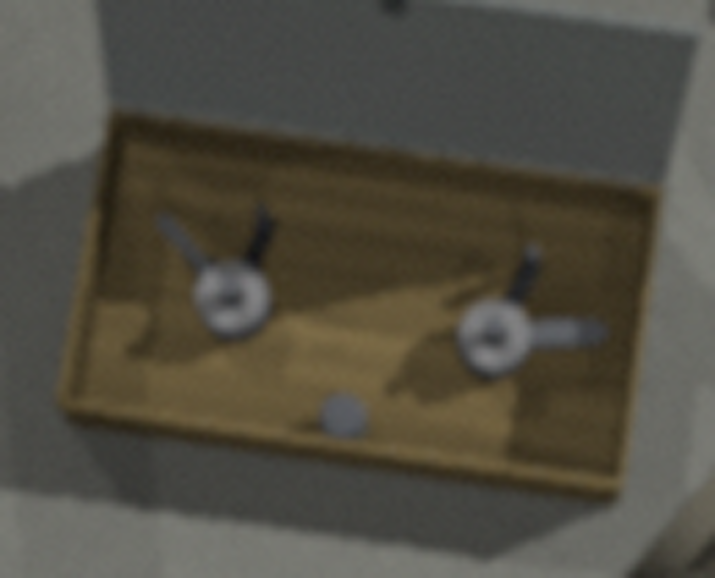

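Both hubs dropped 15.6 mm, against 16 mm for fully home. In the last top view the bars sit at (180,240) and (570,333), on the lug directions. The lid is still open with its knob at (393,3), and the jar is unmoved at (343,415). Handing in.

```bash
python3 -c "
from rig import env
print(env.close_job())"
```

```text
the job is handed in; nothing more can be done
None
```

I opened the lid onto its stop, and by the depth camera both swing gauges dropped about 15.6 mm (16 mm is fully home) with the jar unmoved. I didn't re-measure the mug and bowl. The job is handed in, but it gave no verdict back.

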